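# Free the stuck glue cup from its warmer

### The job

In the instrument maker's workshop the steel glue cup has stuck in the grey glue warmer. Grip it by its rim, twist it about 60 degrees (either way) so that its two ears come out from under the warmer's claws, pull it straight up out of the well, and set it upright on the middle of the round cork mat, lowering it all the way down before letting go. Leave the identical spare cup that stands on the bench where it is.

Things in the scene. Friction and masses are not known exactly. Their poses are not given: they have to be found in the camera images.
- cup_center (a point): Stuck cup, at its axis half-way up: open steel cup, 60 mm outside diameter, 115 mm tall, wall 2.5 mm, top 65 mm hollow, 0.3 kg, z up. Two ears at its own +x and -x, 10 mm wide, out to 40 mm from the axis, 58 to 64 mm above its foot. 55 mm sits in the well; the top 42 mm is bare wall above the claws. Sprung pads in the well hold it by friction: up to 15 N to pull, 0.2 to 0.4 N m to turn.
- warmer: Grey box 150 x 130 mm (x, y), 85 mm high, fixed; knob on its -x side; origin at centre of underside. Well on its z axis: 66 mm wide, floor at 30 mm. Two dark claws at its +x and -x, 26 mm wide, 34 to 51 mm off the axis, top at 103 mm, overhang the cup's ears (which start within 8 deg of them). With the cup turned 30 to 150 deg, either way, it lifts out; it is clear of the claws after 73 mm.
- mat: Round cork mat, 120 mm diameter, 8 mm thick, fixed to the bench; origin at the centre of its underside. The cup goes on its middle. (A square wooden board of similar size, not listed, is not the mat.)
- spare_center (a point): Centre (on the axis, half-way up) of the spare cup, the same shape as the stuck one, standing free on the bench. Not to be moved.
Mind the look-alikes: they are no part of the job. What is shaped like the part that bears cup_center but green is not meant. Several things have the shape of the warmer; the one meant has the colours described above.

How it is judged:
By the outcome, as a careful person would: the job done as asked, in the order asked, and still so for the second after the job is handed in, with the robot touching nothing.
It also fails if it takes over 45 s, if anything falls off the work surface, if the arm or the gripper's body presses on something with over 40 N, if the wrist force passes 120 N, or if a joint passes its speed limit or range.

### The arm

A 7-joint arm with a two-finger parallel gripper is mounted at the origin on the work surface. World frame = base frame: x ahead of the robot, y to its left, z up, the work surface at z = 0. Lengths are in m, angles in rad, forces in N, time in s.
With the tool pointing down it reaches from about 0.425 to 0.95 m from the base axis. Payload 4.7 kg.
Tool frame: the origin (TCP) lies on the centre line of the jaws, within the pads' length; the fingertips stand robot.nose_length ahead of it and the grasp point (between the pads) lies 8 mm behind it (robot.nose_length is the distance from the TCP to the fingertips, in m); z points along the fingers, x is the direction in which the jaws open and shut, and the axes are right-handed (so a half turn about z gives the same grasp; the last joint's range is limited). The gripper opens to 85 mm and grips with 20 to 120 N. Pads are 22 mm wide; open, the fingers measure 114 mm over their backs; the gripper's body (76 mm by 85 mm) begins 54 mm behind the grasp point. The pads swing forward as they close: fully open they stand 13 mm farther back than shut.
Start: joints at [1.203, 0.469, -0.049, 1.532, 0.024, 1.141, -0.082], TCP at [0.224, -0.637, 0.242] pointing down, gripper open.
Joint ranges: [-2.59, 2.59], [-0.33, 1.99], [-1.39, 1.29], [0.1, 2.45], [-1.04, 4.18], [0.21, 1.99], [-2.66, 2.66]. Speed limits (rad/s): [2.57, 2.57, 3.14, 3.14, 3.14, 3.14, 3.14].

### API

Orientations are given as [roll, pitch, yaw] about the fixed x, y, z axes, in that order (R = Rz(yaw) Ry(pitch) Rx(roll)).
In Python, from plant import robot gives the robot as it stands. Calls block until the motion is done:
- robot.goto(position, orientation): joint-space move of the TCP to a pose.
- robot.move_straight(position, vel=0.15, attitude=None, contact_N=None): straight line of the TCP; attitude=None keeps the orientation; vel is the mean speed in m/s. With contact_N (N) it stops when the force on the tool has changed by that much, and returns True; else False.
- robot.move_joints(angles): joint-space move.
- robot.grip(opening, strength=None): opening from 0.0 (shut) to 1.0 (fully open); strength is the grip in N (None keeps the last); returns when the fingers have stopped.
- robot.sleep(seconds).
- robot.inverse_kinematics(position, orientation): joint angles nearest the present ones, or None.
- robot.sense(): the state.
- robot.grab_frame(name): name is "scene" or "top" or "wrist"; returns a dict with "image" (400x640x3 uint8, red, green, blue), "range_z" (400x640 float32, m along the optical axis (not along the pixel's ray), 0 where there is no reading), "fx", "fy", "cx", "cy" (pixels), "dist_coeffs" ([k1, k2, p1, p2, k3] as OpenCV has them; the pictures are not rectified), "R" (3x3) and "t" (3): a world point X has camera coordinates R X + t. Camera axes: x right, y down, z forward; pixel columns grow to the right and rows downward; lengths in m; the calibration is good to about 2 mm. A picture is of the moment at which its call begins.
A pose or a line that the arm cannot do raises robot.IKError and nothing moves.
- robot.close_job(): hands the job in, once; it reports no verdict.
The state is a dict: "t": time; "joint_pos": joint angles; "joint_velocities": joint speeds; "effort": joint torques, N m; "tcp_pos": TCP position; "tcp_rot": TCP orientation; "wrist_force": force on the tool from outside, world axes, zero at the start; "torque": the same for the moment, N m; "opening": opening from 0.0 (shut) to 1.0 (fully open).
Only numpy, scipy, OpenCV 4.12 (cv2) and the standard library are available. Lean on these libraries where they do the work, as an engineer would, in place of code of your own. Each camera call takes 0.05 s, during which the arm holds its last target.

## Working session

There is one attempt and no reset: what is moved stays moved. The work goes in short steps, each a Python script; the robot and the scene stay as the last script left them, time stands still between calls to the robot, and variables do not carry over. Pictures are saved under pics/ and viewed, and the job is handed in when it is done.

```bash
mkdir -p pics; ls; cat > h.py <<'E'
import numpy as np, cv2
from plant import robot
def snap(name,fn):
    f=robot.grab_frame(name); cv2.imwrite(f'pics/{fn}.png',f['image'][:,:,::-1]); np.savez(f'pics/{fn}.npz',**f); return f
def ray(f,u,v):
    K=np.array([[f['fx'],0,f['cx']],[0,f['fy'],f['cy']],[0,0,1.]])
    p=cv2.undistortPoints(np.array([[[u,v]]],float),K,np.array(f['dist_coeffs'],float))[0,0]
    R=np.array(f['R']);t=np.array(f['t'])
    return -R.T@t, R.T@np.array([p[0],p[1],1.])
def onz(f,u,v,z):
    o,d=ray(f,u,v); return o+d*(z-o[2])/d[2]
def dep(f,u,v):
    o,d=ray(f,u,v); return o+d*float(f['range_z'][int(round(v)),int(round(u))])
E
python3 - <<'E'
from h import *
s=robot.sense(); print(s['t'],s['tcp_pos'],s['tcp_rot'],s['opening'],robot.nose_length)
for n in('scene','top','wrist'): 
    f=snap(n,n+'0'); print(n,-np.array(f['R']).T@f['t'],f['fx'],f['dist_coeffs'])
E
```

```text
pics
0.0 [ 0.22415414 -0.63610618  0.24126519] [ 3.14151735e+00  1.93762607e-03 -1.23196188e+00] 1.0005122124355326 0.011
scene [ 1.15003088 -0.06707808  0.77260512] 391.7978094140906 [-0.06139619  0.          0.          0.          0.        ]
top [0.32931571 0.00579425 0.99219325] 378.77112158675374 [-0.07298757  0.          0.          0.          0.        ]
wrist [ 0.3023564  -0.60671022  0.37247079] 341.87208353399484 [-0.04996834  0.          0.          0.          0.        ]
```

View pics/scene0.png

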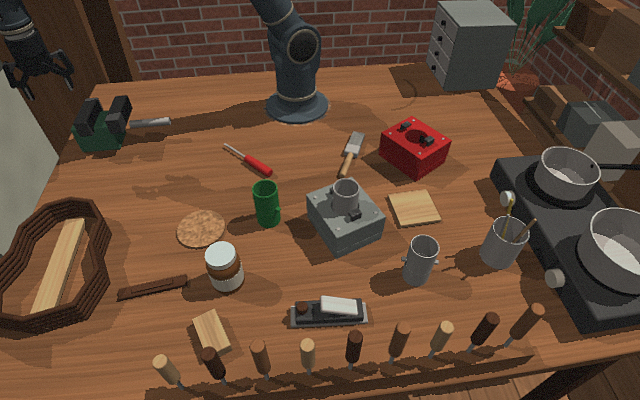

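View pics/top0.png

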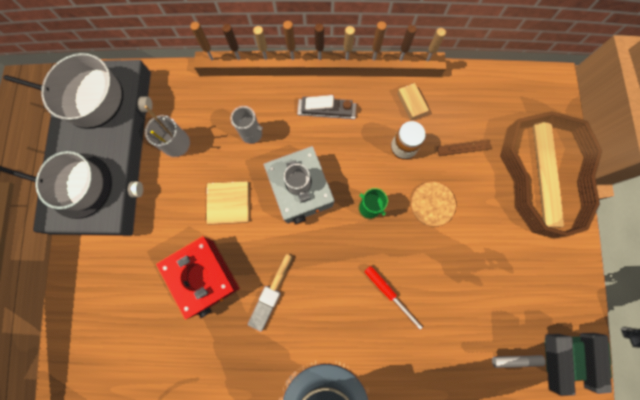

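View pics/wrist0.png

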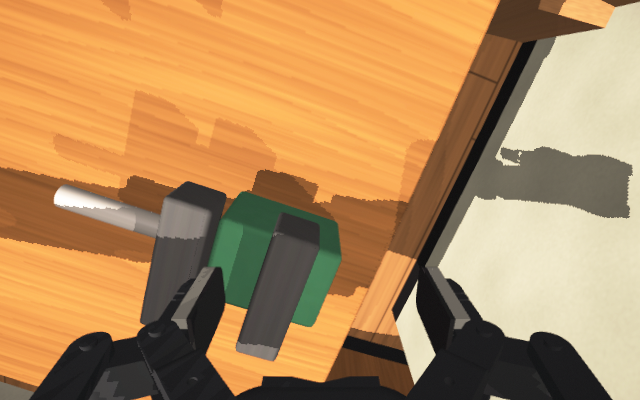

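Candidates: for the cup, the stuck steel cup in the grey warmer is at top (297,178) / scene (346,193). The spare is at top (244,123) / scene (421,260), the green cup at top (373,203), and the tool jar at top (167,137). For the warmer, grey is at top (298,184) and red at top (197,277). For the mat, the round cork is at top (433,203) and the square board at top (228,202). By the description I choose the cup in the grey warmer and the round mat, and check that choice with a crop.

```bash
python3 - <<'E'
import numpy as np, cv2
a=cv2.imread('pics/scene0.png')[160:270,280:400]; b=cv2.imread('pics/top0.png')[135:235,250:350]
a=cv2.resize(a,(400,int(110/120*400)),interpolation=cv2.INTER_CUBIC); b=cv2.resize(b,(366,366),interpolation=cv2.INTER_CUBIC)
cv2.imwrite('pics/crop0.png',np.hstack([a[:366],b]))
from h import onz,dep
t=dict(np.load('pics/top0.npz'));s=dict(np.load('pics/scene0.npz'))
print('cup rim',onz(t,297,178,.145),onz(s,346,185,.145))
print('spare rim',onz(t,244,119,.115)); print('green',onz(t,373,203,.115))
# mat mask
for f in(t,s):
    pass
hsv=cv2.cvtColor(t['image'],cv2.COLOR_RGB2HSV); print(hsv[203,433],hsv[160,540],hsv[203,470],hsv[250,433],hsv[203,420])
print(onz(t,433,203,.008),onz(s,201,229,.008))
E
```

```text
cup rim [0.54507973 0.06920408 0.145     ] [0.5426261  0.07070764 0.145     ]
spare rim [0.70306702 0.20636454 0.115     ]
green [ 0.49307358 -0.10896143  0.115     ]
[ 17 149 233] [ 19 134 234] [ 14 177 208] [ 14 173 187] [ 17 147 237]
[ 0.51393428 -0.28321398  0.008     ] [ 0.51720486 -0.2830963   0.008     ]
```

View pics/crop0.png

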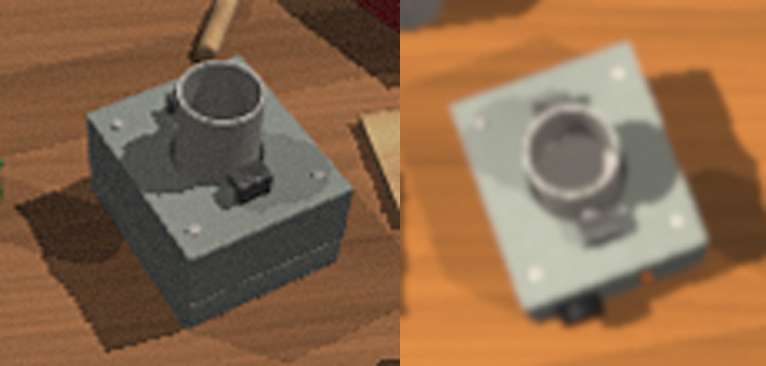

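The crop shows the grey warmer with the steel cup standing in its well. The claws lie near top (280+,~163) and (305,195), and the knob side faces the robot, so the choice holds. Next is a closer wrist look.

```bash
python3 - <<'E'
from h import *
f=dict(np.load('pics/wrist0.npz'))
s=robot.sense()
from scipy.spatial.transform import Rotation as Ro
R=Ro.from_euler('xyz',s['tcp_rot']).as_matrix()
print('cam axis in tool',R.T@f['R'][2], 'cam pos in tool',R.T@(-f['R'].T@f['t']-s['tcp_pos']))
for yaw in(-69,-40,-9,-1):
  for p in([.545,.07,.125],[.545,.07,.27],[.515,-.283,.27],[.515,-.283,.11]):
    q=robot.inverse_kinematics(p,[np.pi,0,np.radians(yaw)]); print(yaw,p,None if q is None else np.round(q,2))
p=np.array(s['tcp_pos']); robot.move_straight([p[0],p[1],.33])
robot.goto([.46,.04,.33],[np.pi,0,np.radians(-69)])
s=robot.sense();print(s['t'],s['tcp_pos'],s['joint_pos'])
snap('wrist','w1')
E
```

```text
cam axis in tool [3.03384985e-04 3.27572870e-01 9.44825869e-01] cam pos in tool [-0.00205959 -0.08348734 -0.13096779]
-69 [0.545, 0.07, 0.125] [ 0.27  0.47 -0.62  1.92  0.36  0.85 -1.73]
-69 [0.545, 0.07, 0.27] [ 0.4   0.33 -0.75  1.77  0.24  1.14 -1.64]
-69 [0.515, -0.283, 0.27] [ 0.61  0.31 -0.22  1.7   0.08  1.13 -0.84]
-69 [0.515, -0.283, 0.11] [ 0.58  0.48 -0.2   1.86  0.13  0.81 -0.89]
-40 [0.545, 0.07, 0.125] [ 0.32  0.49 -0.68  1.92  0.4   0.87 -1.26]
-40 [0.545, 0.07, 0.27] [ 0.42  0.34 -0.79  1.77  0.26  1.15 -1.15]
-40 [0.515, -0.283, 0.27] [ 0.68  0.32 -0.32  1.7   0.11  1.14 -0.37]
-40 [0.515, -0.283, 0.11] [ 0.66  0.49 -0.3   1.86  0.19  0.82 -0.44]
-9 [0.545, 0.07, 0.125] [ 0.34  0.5  -0.7   1.92  0.42  0.87 -0.74]
-9 [0.545, 0.07, 0.27] [ 0.44  0.34 -0.81  1.77  0.27  1.15 -0.61]
-9 [0.515, -0.283, 0.27] [ 0.77  0.34 -0.43  1.69  0.15  1.14  0.13]
-9 [0.515, -0.283, 0.11] [ 0.74  0.51 -0.41  1.85  0.26  0.83  0.04]
-1 [0.545, 0.07, 0.125] [ 0.35  0.5  -0.72  1.92  0.43  0.88 -0.61]
-1 [0.545, 0.07, 0.27] [ 0.45  0.35 -0.83  1.76  0.28  1.15 -0.48]
-1 [0.515, -0.283, 0.27] [ 0.79  0.34 -0.46  1.69  0.16  1.15  0.26]
-1 [0.515, -0.283, 0.11] [ 0.76  0.51 -0.43  1.85  0.28  0.84  0.16]
3.4167 [0.46030663 0.03905368 0.32992387] [ 0.59456386  0.10438947 -0.81965049  1.85668095  0.0812795   1.21465549
 -1.45682335]
```

View pics/w1.png

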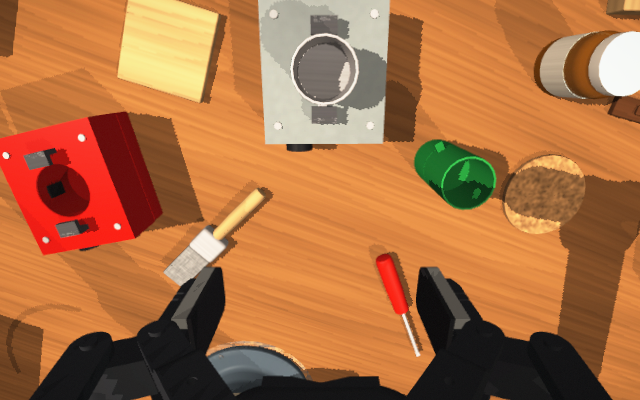

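The wrist picture shows the rim ellipse centred near (324,69), the claws at (327,25) and (329,113), the green cup at (465,180) and the mat at (545,194). I'll measure the rim, the warmer yaw and the mat.

```bash
python3 - <<'E'
from h import *
def cloud(f,m):
    v,u=np.nonzero(m)
    K=np.array([[f['fx'],0,f['cx']],[0,f['fy'],f['cy']],[0,0,1.]])
    p=cv2.undistortPoints(np.c_[u,v].astype(float)[:,None],K,f['dist_coeffs'].astype(float))[:,0]
    z=f['range_z'][v,u]; P=np.c_[p*z[:,None],z]; return (P-f['t'])@f['R'],u,v
f=dict(np.load('pics/w1.npz'))
m=np.zeros((400,640),bool); m[0:150,230:420]=1; m&=f['range_z']>0
P,u,v=cloud(f,m)
top=(np.abs(P[:,2]-.145)<.006)&(np.hypot(P[:,0]-.545,P[:,1]-.07)<.05)
print('rim n',top.sum(),np.median(P[top,2]))
mk=np.zeros((400,640),np.uint8); mk[v[top],u[top]]=255
c=max(cv2.findContours(mk,cv2.RETR_EXTERNAL,cv2.CHAIN_APPROX_NONE)[0],key=len)
X=np.array([onz(f,a,b,.145)[:2] for a,b in c[:,0]])
A=np.c_[2*X,np.ones(len(X))]; s=np.linalg.lstsq(A,(X**2).sum(1),rcond=None)[0]
print('rim ctr',s[:2],'r',np.sqrt(s[2]+s[:2]@s[:2]))
cl=(np.abs(P[:,2]-.103)<.006)&(np.hypot(P[:,0]-s[0],P[:,1]-s[1])>.036)&(np.hypot(P[:,0]-s[0],P[:,1]-s[1])<.056)
d=P[cl,:2]-s[:2]
g=d[:,0]>0; a,b=d[g].mean(0),d[~g].mean(0); print('claws',a,b,g.sum(),(~g).sum(),'yaw',np.degrees(np.arctan2(*(a-b)[::-1])), 'mid',(a+b)/2)
# other rows: box top
bt=np.abs(P[:,2]-.085)<.005
r=cv2.minAreaRect(P[bt,:2].astype(np.float32)); print('box',r)
# mat
for n,bx in(('w1',(495,595,145,245)),('top0',(395,470,170,240)),('scene0',(165,235,200,255))):
    f=dict(np.load(f'pics/{n}.npz')); m=np.zeros((400,640),bool); m[bx[2]:bx[3],bx[0]:bx[1]]=1; m&=f['range_z']>0
    Q,_,_=cloud(f,m); k=(Q[:,2]>.0045)&(Q[:,2]<.02)&(np.hypot(Q[:,0]-.515,Q[:,1]+.283)<.08); print(n,'mat',k.sum(),np.median(Q[k,2]),cv2.minEnclosingCircle(Q[k,:2].astype(np.float32)),Q[k].mean(0))
f=dict(np.load('pics/scene0.npz'))
E
```

```text
rim n 693 0.14424855281180218
rim ctr [0.54807479 0.0710372 ] r 0.02912105802191986
claws [0.04038369 0.01526051] [-0.04017727 -0.01591257] 486 394 yaw 21.153954939075533 mid [ 0.00010321 -0.00032603]
box ((0.5448770523071289, 0.06972265988588333), (0.14288410544395447, 0.13090845942497253), 21.055076599121094)
w1 mat 4958 0.0077501354125039095 ((0.5114721059799194, -0.2839124798774719), 0.06094963476061821) [ 0.51213818 -0.28136596  0.00773223]
top0 mat 1559 0.008852293981421972 ((0.5155904293060303, -0.2828410863876343), 0.07897023111581802) [ 0.51169136 -0.28319228  0.00879519]
scene0 mat 1433 0.008104684846837178 ((0.5049915313720703, -0.2852197289466858), 0.06862558424472809) [ 0.51451432 -0.28446363  0.00812049]
```

Cup axis at about (0.548, 0.071), warmer yaw 21.1° and mat centre at about (0.513, −0.283). I'll grip across the rim, square to the claws.

```bash
python3 - <<'E'
from h import *
y=np.radians(-68.9); C=[.5477,.0707]
robot.move_straight([*C,.20],vel=.2,attitude=[np.pi,0,y])
f=snap('wrist','w2')
hit=robot.move_straight([*C,.127],vel=.06,contact_N=6)
s=robot.sense();print(hit,s['tcp_pos'],s['wrist_force'])
if not hit:
    robot.grip(0.0,80)
s=robot.sense();print(s['t'],s['tcp_pos'],s['wrist_force'],s['torque'],s['opening'])
snap('wrist','w3'); snap('scene','s3')
a=cv2.imread('pics/w3.png');b=cv2.imread('pics/s3.png')[140:290,260:460]
cv2.imwrite('pics/g3.png',np.hstack([cv2.resize(a,(480,300)),cv2.resize(b,(310,300))]))
E
```

```text
False [0.54799167 0.07078657 0.1274022 ] [-0.6616032   0.47084084 -0.15428814]
6.2167 [0.54843854 0.07028375 0.12823647] [-1.26747203 -1.57226911  5.73696858] [-0.24685356  0.38162536  0.12085444] 0.6865481794603816
```

View pics/g3.png

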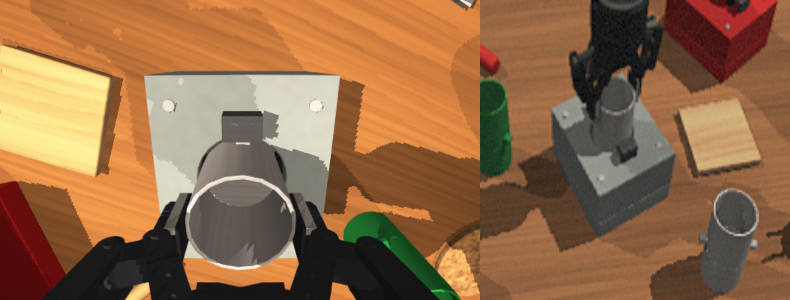

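Both pads sit on the cup's diameter (opening 58 mm) and the claws are clear. Now I twist in small steps, watching the forces.

```bash
python3 - <<'E'
from h import *
s=robot.sense(); p=np.array(s['tcp_pos']); t0=s['t']
for k in range(1,9):
    robot.move_straight([.5481,.0706,.1275],attitude=[np.pi,0,np.radians(-68.9+8*k)])
    s=robot.sense(); print(k,round(s['t'],2),np.round(s['tcp_pos'],4),round(np.degrees(s['tcp_rot'][2]),1),np.round(s['wrist_force'],1),np.round(s['torque'],2),round(s['opening'],3))
    if np.linalg.norm(s['wrist_force'])>50: print('stop');break
snap('wrist','w4'); snap('scene','s4')
a=cv2.imread('pics/w4.png');b=cv2.imread('pics/s4.png')[140:290,260:460]
cv2.imwrite('pics/g4.png',np.hstack([cv2.resize(a,(480,300)),cv2.resize(b,(310,300))]))
E
```

```text
1 6.61 [0.5492 0.0705 0.1283] -61.0 [ 2.  -1.   5.9] [-0.09 -0.21  0.2 ] 0.68
2 6.9 [0.5495 0.0707 0.1284] -53.1 [ 2.6 -1.3  5.4] [-0.12 -0.58  0.17] 0.684
3 7.19 [0.5497 0.0705 0.1284] -45.1 [ 2.6 -1.   5.1] [-0.24 -0.74  0.23] 0.682
4 7.48 [0.5498 0.0704 0.1284] -37.2 [ 3.1 -1.1  4.4] [-0.29 -0.85  0.24] 0.682
5 7.78 [0.55   0.0703 0.1284] -29.2 [ 4.2 -1.2  4.4] [-0.34 -1.04  0.28] 0.68
6 8.07 [0.55   0.0702 0.1284] -21.2 [ 3.5 -2.2  6. ] [-0.33 -1.08  0.16] 0.683
7 8.36 [0.5501 0.0702 0.1284] -13.2 [ 4.9 -1.9  4.8] [-0.4  -1.14  0.12] 0.676
8 8.65 [0.5501 0.0702 0.1284] -5.2 [ 4.9 -1.6  4.8] [-0.4  -1.16  0.19] 0.685
```

View pics/g4.png

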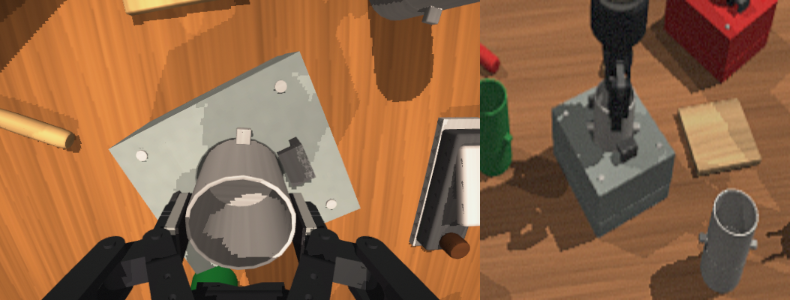

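The ear now shows at wrist (325,181), perpendicular to the gripper line and about 60° from the claw, so the cup turned with the jaws. Next I lift straight up.

```bash
python3 - <<'E'
from h import *
y=robot.sense()['tcp_rot'][2]
for z in(.14,.16,.18,.215,.262,.29):
    robot.move_straight([.5481,.0706,z],vel=.06 if z<.2 else .1)
    s=robot.sense(); print(round(s['t'],2),np.round(s['tcp_pos'],4),np.round(s['wrist_force'],1),np.round(s['torque'],2),round(s['opening'],3))
snap('wrist','w5'); snap('scene','s5')
a=cv2.imread('pics/w5.png');b=cv2.imread('pics/s5.png')[50:290,230:460]
cv2.imwrite('pics/g5.png',np.hstack([cv2.resize(a,(480,300)),cv2.resize(b,(310,300))]))
E
```

```text
9.11 [0.5468 0.0694 0.1392] [-0.4 -3.  -2.9] [-0.71 -0.03 -0.13] 0.683
9.59 [0.5478 0.071  0.1612] [-2.9 -2.7  2. ] [-0.82  0.81 -0.03] 0.684
10.07 [0.5487 0.0714 0.1809] [ 0.2 -0.1 -3.6] [-0.08 -0.07 -0.  ] 0.685
10.57 [0.5481 0.0706 0.2152] [-0.9 -0.6 -3.3] [-0.01  0.08  0.01] 0.683
11.19 [0.5478 0.0704 0.2617] [-0.3 -0.6 -2.1] [-0.01 -0.03  0.06] 0.681
11.62 [0.5481 0.0706 0.29  ] [-0.6  0.7 -3.1] [-0.03  0.03 -0.  ] 0.683
```

View pics/g5.png

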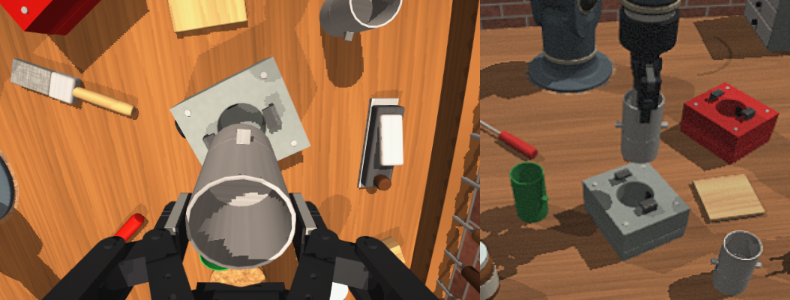

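The cup is out of the well (about 3 N on the wrist) with its ears clear. I'll measure its offset and tilt in the grip, and the mat centre again.

```bash
cat >> h.py <<'E'
def cloud(f,m):
    m=m&(f['range_z']>0); v,u=np.nonzero(m)
    K=np.array([[f['fx'],0,f['cx']],[0,f['fy'],f['cy']],[0,0,1.]])
    p=cv2.undistortPoints(np.c_[u,v].astype(float)[:,None],K,np.array(f['dist_coeffs'],float))[:,0]
    z=f['range_z'][v,u]; P=np.c_[p*z[:,None],z]; return (P-f['t'])@f['R'],u,v
def axis(f,c,z0,z1,r=.030,exclude_r=.034,step=.012):
    from scipy.optimize import least_squares
    P,_,_=cloud(f,np.ones((400,640),bool))
    for a in np.arange(z0,z1,step):
        d=np.hypot(P[:,0]-c[0],P[:,1]-c[1])
        k=(P[:,2]>a)&(P[:,2]<a+step)&(d<exclude_r)&(d>.026)
        if k.sum()<25: print(round(a,3),'few',k.sum()); continue
        X=P[k,:2]; s=least_squares(lambda q:np.hypot(*(X-q).T)-r,c,loss='soft_l1',f_scale=.001)
        print(round(a+step/2,3),k.sum(),np.round(s.x,4),round(float(np.sqrt(np.mean(s.fun**2))),4))
E
python3 - <<'E'
from h import *
for n in('s5','w5'):
    print(n); axis(dict(np.load(f'pics/{n}.npz')),(.548,.0706),.19,.31)
E
```

```text
s5
0.196 82 [0.5457 0.071 ] 0.0008
0.208 109 [0.5459 0.071 ] 0.0007
0.22 119 [0.546 0.071] 0.0008
0.232 122 [0.546 0.071] 0.0009
0.244 121 [0.5458 0.0711] 0.0008
0.256 151 [0.5458 0.0709] 0.001
0.268 137 [0.5459 0.0712] 0.0011
0.28 142 [0.5465 0.0716] 0.0015
0.292 132 [0.5469 0.0717] 0.0017
0.304 134 [0.5468 0.0715] 0.0019
w5
0.196 182 [0.5471 0.073 ] 0.0002
0.208 286 [0.5471 0.073 ] 0.0002
0.22 275 [0.5471 0.073 ] 0.0002
0.232 349 [0.547  0.0731] 0.0002
0.244 600 [0.5486 0.0735] 0.0011
0.256 962 [0.5488 0.0735] 0.001
0.268 1151 [0.5488 0.0734] 0.001
0.28 1531 [0.5488 0.0734] 0.0012
0.292 2157 [0.5487 0.0735] 0.0012
0.304 3903 [0.5477 0.0731] 0.0015
```

The cup is upright (axis constant to 1 mm along its height) and offset about (−1, +1.5) mm from the TCP. I carry it over to the mat.

```bash
python3 - <<'E'
from h import *
T=[.514,-.2845]
robot.move_straight([*T,.29],vel=.15)
f=snap('scene','s6'); g=snap('wrist','w6')
axis(f,(.513,-.283),.20,.30,step=.02)
for n,f in(('s6',f),('w6',g)):
    P,u,v=cloud(f,np.ones((400,640),bool)); k=(P[:,2]>.005)&(P[:,2]<.015)&(np.hypot(P[:,0]-.514,P[:,1]+.283)<.075)
    X=P[k,:2]; d=X-[.513,-.2835]; print(n,k.sum(),cv2.minEnclosingCircle(X.astype(np.float32)), 'extents',X.min(0),X.max(0))
robot.move_straight([*T,.125],vel=.12)
hit=robot.move_straight([*T,.100],vel=.02,contact_N=5)
s=robot.sense();print(hit,round(s['t'],2),s['tcp_pos'],s['wrist_force'],s['torque'],s['opening'])
snap('scene','s7');snap('wrist','w7');snap('top','t7')
a=cv2.imread('pics/w7.png');b=cv2.imread('pics/s7.png')[120:320,130:330]
cv2.imwrite('pics/g7.png',np.hstack([cv2.resize(a,(480,300)),cv2.resize(b,(300,300))]))
axis(dict(np.load('pics/s7.npz')),(.513,-.283),.01,.12,step=.02)
E
```

```text
0.21 193 [ 0.5131 -0.2831] 0.0011
0.23 222 [ 0.5135 -0.2832] 0.001
0.25 234 [ 0.5133 -0.2831] 0.0012
0.27 274 [ 0.5138 -0.2829] 0.0012
0.29 278 [ 0.5149 -0.283 ] 0.0012
s6 1410 ((0.5120790004730225, -0.2847563326358795), 0.06081744655966759) extents [ 0.45246698 -0.34321935] [ 0.57094072 -0.22596198]
w6 5413 ((0.5107136368751526, -0.2837132513523102), 0.059940874576568604) extents [ 0.45123421 -0.32198379] [ 0.57024015 -0.22413311]
True 16.77 [ 0.51402097 -0.28454414  0.10625245] [0.16285131 0.22310565 5.08255816] [0.01535124 0.19941297 0.04458989] 0.6813899051328788
0.02 135 [ 0.5129 -0.2833] 0.0011
0.04 140 [ 0.5127 -0.2833] 0.0008
0.06 142 [ 0.5126 -0.2835] 0.0011
0.08 209 [ 0.5131 -0.2834] 0.0015
0.1 183 [ 0.5141 -0.2843] 0.0013
0.12 151 [ 0.5137 -0.2847] 0.0014
```

View pics/g7.png

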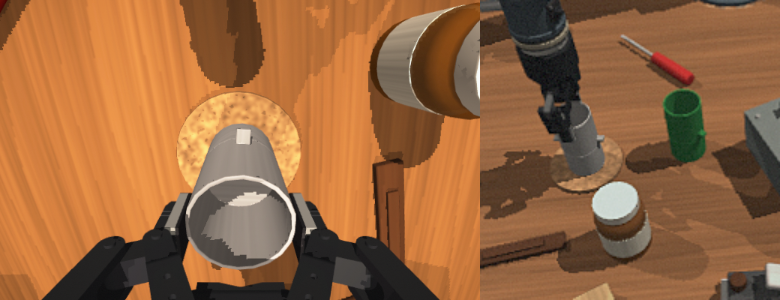

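The cup touched the mat at TCP z = 0.106, as predicted. Seen from the scene camera it is within 2 mm of the mat's centre. Release and retreat.

```bash
python3 - <<'E'
from h import *
robot.grip(1.0); robot.sleep(.2)
s=robot.sense();print(s['opening'],s['wrist_force'])
p=s['tcp_pos']
robot.move_straight([.514,-.2845,.20],vel=.08)
robot.move_straight([.44,-.26,.32],vel=.2)
s=robot.sense();print(s['t'],s['tcp_pos'],s['wrist_force'])
f=snap('scene','s8');snap('wrist','w8');snap('top','t8')
axis(f,(.513,-.283),.01,.12,step=.02)
a=cv2.imread('pics/w8.png');b=cv2.imread('pics/s8.png')
cv2.imwrite('pics/g8.png',np.hstack([cv2.resize(a,(400,250)),cv2.resize(b,(400,250))]))
P,u,v=cloud(f,np.ones((400,640),bool)); k=(P[:,2]>.005)&(P[:,2]<.013)&(np.hypot(P[:,0]-.514,P[:,1]+.283)<.075)
print(cv2.minEnclosingCircle(P[k,:2].astype(np.float32)))
d=np.abs(cv2.imread('pics/s8.png')[225:295,400:445].astype(int)-cv2.imread('pics/s0.png' if 0 else 'pics/scene0.png')[225:295,400:445]).mean(); print('spare diff',d)
E
```

```text
1.003728417787146 [-0.47338461 -0.06502822  0.3091161 ]
19.7167 [ 0.43964445 -0.26020667  0.31928515] [ 0.35435959 -0.30550678 -0.26155742]
0.02 131 [ 0.5128 -0.2833] 0.001
0.04 143 [ 0.5127 -0.2833] 0.0009
0.06 143 [ 0.5124 -0.2834] 0.001
0.08 246 [ 0.5134 -0.2831] 0.0014
0.1 298 [ 0.5136 -0.2832] 0.0016
0.12 266 [ 0.5135 -0.2833] 0.0016
((0.512216329574585, -0.2857746481895447), 0.060946568846702576)
spare diff 6.096719576719576
```

View pics/g8.png

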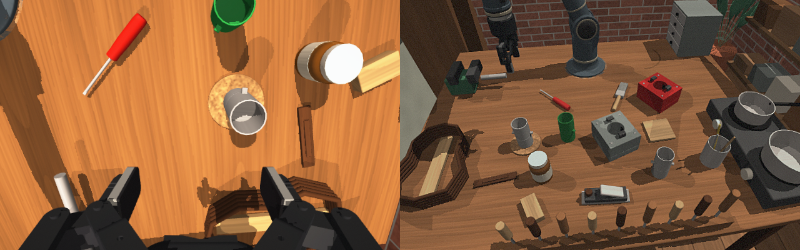

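The cup stands upright on the mat (wrist view about (390,180)), the warmer is empty, the spare is at its old place, and the gripper is clear.

```bash
python3 -c "
from plant import robot
robot.sleep(.3); robot.close_job()"
```

```text
the job is handed in; nothing more can be done
```

The stuck cup is out of the grey warmer and standing upright on the round cork mat, and the job is handed in. I gripped it across its rim, twisted it about 64°, pulled it straight up, and lowered it until it touched the mat. Only then did I open the gripper and back away. It took about 20 s of the 45 s allowed.

- **Placing:** in the scene camera, the cup's axis is at (0.513, −0.283) and the mat's centre at (0.512, −0.285), so it is about 2 mm off. The axis reads within about 1 mm along the cup's height.
- **Forces:** the wrist readings I took stayed below 10 N, and were near zero after release.
- **Spare cup:** it looks unmoved in the last picture, but I checked that only by eye and a rough image comparison, which showed a small difference (about 6 of 255, cause not checked).
- **Disagreement between cameras:** the wrist and scene cameras differed by about 2 mm on where the cup sat in the grip, which is about the stated calibration error. I used a value in between.

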